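Dock the vial crate behind the lip of the ramp

ROBOT

A 6-joint arm with a two-finger parallel gripper is mounted at the origin on a cart in front of the work surface, level with it; the furniture and walls round the work are solid. World frame = base frame: x ahead of the robot, y to its left, z up, the work surface at z = 0. Lengths are in m, angles in rad, forces in N, time in s.
With the tool pointing down it reaches from about 0.4 to 0.825 m from the base axis. Payload 7 kg.
Tool frame: the origin (TCP) lies midway between the tips of the shut fingers; the grasp point (between the pads) lies 19 mm behind it; z points along the fingers, y is the line along which they close (so a half turn about z gives the same grasp; the last joint's range is limited). The gripper opens to 85 mm and grips with 20 to 120 N. Pads are 22 mm wide; open, the fingers measure 114 mm over their backs; the gripper's body (76 mm by 85 mm) begins 54 mm behind the grasp point. The pads swing forward as they close: fully open they stand 13 mm farther back than shut.
Start: joints at [1.411, 0.359, 0.012, 0, -1.224, -0.288], TCP at [0.292, 0.608, 0.231] pointing down, gripper open.
Joint ranges: [-3.07, 3.07], [-1.43, 2.12], [-1.02, 1.25], [-3.03, 1.67], [-3.05, -0], [-3.03, 3.03]. Speed limits (rad/s): [2.39, 2.39, 3.01, 3.14, 3.14, 3.14].

INTERFACE

Orientations are given as a unit quaternion [x, y, z, w].
In Python, from cell import monitor, optics, sign_off gives the robot as it stands.
- The arm moves only by the tool play_rows, never from a script. Its argument "targets" is a list of rows, each a list of 6 numbers: the shift along the world's x, y, z scaled (see below), then the turn, a rotation vector about the world's x, y, z scaled (see below). A call has 1 to 10 rows; each row is the pose to reach, as a shift and turn from the pose commanded when the call began; what a row does not reach only later rows make up. The controller multiplies each number of a shift by 15 cm and each number of a turn by pi/4 rad. A row lasts 1/12 s, in which the tool goes at most 41.7 mm and 7.16 degrees, less where a joint would pass 70% of its speed; a pose out of reach is approached as far as the arm can. A call with a number of a shift or a turn outside -1 to 1 is refused whole. A call with a gripper value outside its range is refused whole. "hand" is the closure, from -1 (fully open) to 1 (shut), set as the call begins (left out, the last holds). The fingers move at their own pace and stop on an object; "newtons" is the grip in N (left out, the last holds). Time passes only in rows, so rows that repeat a pose let the fingers close. It gives the time, the measured TCP pose, the force, the opening and the grip force at its end, in the units of the state.
- monitor.state(): the state, without advancing time (a new reading comes with each control period).
- optics.snapshot(name): name is "scene" or "side" or "wrist"; returns the picture (480x640x3 uint8, blue, green, red); there is no depth.
- optics.camera_params(name): a dict with "fx", "fy", "cx", "cy" (pixels), "R" (3x3) and "t" (3): a world point X has camera coordinates R X + t. Camera axes: x right, y down, z forward; pixel columns grow to the right and rows downward; lengths in m; the calibration is good to about 2 mm. The wrist camera is an equidistant fisheye: a pixel r from the principal point sees the ray r / f radians off the axis. A picture is of the moment at which its call begins: read the wrist's pose just before it. camera_params takes no time and is no camera call; for the wrist camera it gives the pose at the moment of the call.
- sign_off(): hands the job in; it is judged then, once.
Trained networks look in the newest picture that a camera, given by its name, has taken for a name from the list of things; names that differ only in an ending like _2 or _b are one class to them, and where a whole thing is asked for, a point or a joint stands for the part that bears it (a point fixed in the world has none). Each returns a list of dicts, best first, with "score" (0 to 1); they miss things now and then, are a little off and sometimes report something else, mostly with a low value. They report only what shows in the picture. A call takes as long as a camera call.
- optics.cut_out(name, camera): "pixels" (480x640 bool, what is visible of it) and "centre" ([column, row] in pixels, amid what is visible of it).
- optics.spot_point(name, camera): "centre" ([column, row] in pixels: a listed point, or the origin of a listed thing).
The state is a dict: "time": time; "joints": joint angles; "qd": joint speeds; "tau": joint torques, N m; "ee_pos": TCP position; "tool_rot": TCP orientation; "force": force on the tool from outside, world axes, zero at the start; "wrist_torque": the same for the moment, N m; "gripper_width": opening from 0.0 (shut) to 1.0 (fully open); "grip_force": force on a finger pad.
Only numpy, scipy, OpenCV 4.12 (cv2) and the standard library are available. Lean on these libraries where they do the work, as an engineer would, in place of code of your own. Each camera call takes 0.05 s, during which the arm holds its last target. There are 200 camera calls.

TASK

Slide the grey vial crate square to the foot of the metal ramp, without lifting it, and push it up the ramp between the rails until its tail edge drops behind the lip. Then press it on gently so that the spring buffer at the top gives by about half its travel, never to its end, and leave the crate standing there, flat behind the lip. Do not disturb the bottles and the filter carton round about.

Things in the scene. Friction and masses are not known exactly. Their poses are not given: they have to be found in the camera images.
- crate: Open grey plastic crate with three upright vials fixed in it, about 0.5 kg (may differ by a quarter). 118 long (its x), 62 wide (its y), 42 mm high; vials reach 65 mm. Origin: centre of its underside, z up. Its +x end (nose) goes up first; at the start +x points within 0.3 rad of uphill. Its long walls can be gripped from above across the 62 mm (20 N is enough).
- crate_tail (a point): Middle of the crate's lower tail edge: the -x end of the crate, on its underside.
- crate_nose (a point): Middle of the crate's lower nose edge: the +x end of the crate, on its underside.
- dock: The fixed metal ramp dock; origin on the worktop at the middle of the ramp's foot, x level in the uphill direction, z up. Two flared guide plates, 22 mm high, reach 45 mm out from the foot and open the mouth from 70 to 105 mm. The crate is best pushed on its tail wall, finger ends 15 to 25 mm above the worktop or ramp face (over the rails), moving parallel to the face.
- slope: The ramp's face, rising 12 degrees (0.209 rad). Same origin as the dock; x uphill along the face, z square off it. The face (z = 0) is 68 mm wide between rails 12 mm high that run on to x = 292 mm. It ends at a lip, an 8 mm step straight down to the seat floor, parallel to the face. The crate glides well (friction about 0.3): sliding it up takes 1 to 4 N, varying with hidden mass and friction.
- lip_first (a point): Point on the ramp face at x = 90 mm of the slope: the nearest place where the lip can be. Lip, buffer and back wall (28 mm high) sit together on a carriage clamped anywhere between this and point lip_last; its setting is not measured, so find it by feel or eye.
- lip_last (a point): Point at x = 120 mm of the slope: the farthest place where the lip can be. If the tail has passed the lip but the pushing fingers still hold it up, back them off about 15 mm so that it falls, then press again.
- buffer (a joint): How far the rubber-faced spring buffer at the top of the ramp is pressed in, in m: 0 at rest, 0.010 at its hard end. At rest its face is 122 mm beyond the lip (4 mm more than the crate length). It takes about 2.6 N to start and 1.3 N more per mm (9 N at half travel), on top of the force that slides the crate.
- wide_bottle: Bystander: white wide-mouth bottle with ribbed red cap, 78 x 78 x 150 mm; origin at the centre of its underside.
- white_bottle: Bystander: small white bottle with white cap, 54 x 54 x 103 mm; origin at the centre of its underside.
- filter_carton: Bystander: small carton, 40 x 62 x 24 mm; origin at the centre of its underside.

How it is judged:
By the outcome, as a careful person would: the job done as asked, in the order asked, and still so for the second after the job is handed in, with the robot touching nothing.
It also fails if it takes over 72 s, if anything falls off the work surface, if the arm or the gripper's body presses on something with over 40 N, if the wrist force passes 120 N, or if a joint passes its speed limit or range.

## Working session

There is one attempt and no reset: what is moved stays moved. The work goes in short steps, Python scripts to look and compute and a tool call to move; the robot and the scene stay as the last step left them, time stands still between calls to the robot, and variables do not carry over. Pictures are saved under pics/ and viewed, at most 10 in all, crops included, and the job is handed in when it is done.

Besides the shell and the picture viewer there is one more tool, called as name(argument=value, ...), one argument or row to a line, values as JSON. play_rows: Moves the arm, as the interface text tells. Shifts and turns lie within -1 to 1; 1 stands for 15 cm of shift or pi/4 rad of turn. Its arguments: {"type":"object","properties":{"targets":{"type":"array"},"hand":{"type":"number"},"newtons":{"type":"number"}},"required":["targets"]}

```bash
mkdir -p pics
cat > h.py <<'E'
import numpy as np, cv2
from cell import monitor, optics, sign_off
def ray(cam,px):
    p=optics.camera_params(cam);R=np.array(p["R"]);t=np.array(p["t"])
    x=(px[0]-p["cx"])/p["fx"];y=(px[1]-p["cy"])/p["fy"]
    if cam=="wrist":
        r=np.hypot(x,y);d=np.array([np.sin(r)*x/r,np.sin(r)*y/r,np.cos(r)]) if r>1e-9 else np.array([0,0,1.])
    else: d=np.array([x,y,1.])
    return -R.T@t, R.T@d
def atz(cam,px,z=0):
    c,d=ray(cam,px);return c+d*(z-c[2])/d[2]
E
python3 - <<'E'
from h import *
for c in["scene","side"]:
    im=optics.snapshot(c);cv2.imwrite(f"pics/{c}0.png",im)
    for n in["crate_tail","crate_nose","crate","dock","lip_first","lip_last","wide_bottle","white_bottle","filter_carton"]:
        r=optics.spot_point(n,c)
        if r: print(c,n,round(r[0]["score"],2),np.round(r[0]["centre"]),np.round(atz(c,r[0]["centre"],0.019+.0 if 'lip_f' in n else .025 if 'lip_l' in n else 0),3))
s=monitor.state();print({k:np.round(v,3) for k,v in s.items()})
E
```

```text
scene crate_tail 0.92 [237. 197.] [0.542 0.201 0.   ]
scene crate_nose 0.58 [265. 219.] [0.574 0.088 0.   ]
scene crate 0.95 [249. 205.] [0.557 0.155 0.   ]
scene dock 0.88 [266. 239.] [0.548 0.022 0.   ]
scene lip_first 0.84 [284. 257.] [ 0.558 -0.064  0.019]
scene lip_last 0.71 [290. 266.] [ 0.556 -0.098  0.025]
scene wide_bottle 0.81 [336. 191.] [0.78  0.111 0.   ]
scene white_bottle 0.57 [386. 269.] [ 0.745 -0.176  0.   ]
scene filter_carton 0.82 [327. 438.] [ 0.466 -0.436  0.   ]
side crate_tail 0.67 [256. 201.] [0.557 0.199 0.   ]
side crate_nose 0.97 [275. 220.] [0.571 0.096 0.   ]
side crate 0.9 [262. 213.] [0.553 0.138 0.   ]
side dock 0.86 [274. 238.] [0.544 0.03  0.   ]
side lip_first 0.91 [295. 253.] [ 0.56  -0.061  0.019]
side lip_last 0.85 [303. 259.] [ 0.566 -0.094  0.025]
side wide_bottle 0.57 [347. 200.] [0.772 0.093 0.   ]
side white_bottle 0.81 [395. 260.] [ 0.756 -0.163  0.   ]
side filter_carton 0.88 [335. 414.] [ 0.473 -0.434 -0.   ]
{'time': np.float64(1.0), 'joints': array([ 1.411,  0.359,  0.012, -0.   , -1.224, -0.288]), 'qd': array([-0.001, -0.001, -0.001,  0.001,  0.001, -0.001]), 'tau': array([ 2.0000e-03, -5.8300e+01,  2.9367e+01,  6.9420e+00, -1.0000e-03,
       -0.0000e+00]), 'ee_pos': array([0.292, 0.608, 0.231]), 'tool_rot': array([ 0.975, -0.222, -0.   , -0.   ]), 'force': array([ 0.106,  0.844, -0.128]), 'wrist_torque': array([-0.039,  0.047,  0.007]), 'grip_force': np.float64(0.0), 'gripper_width': np.float64(1.006)}
```

View pics/scene0.png

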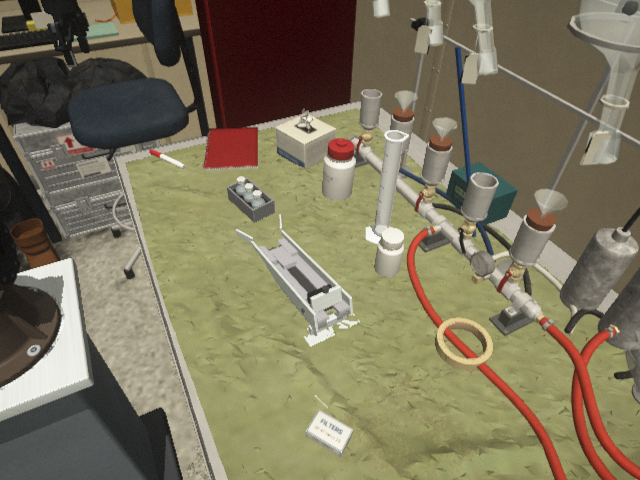

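View pics/side0.png

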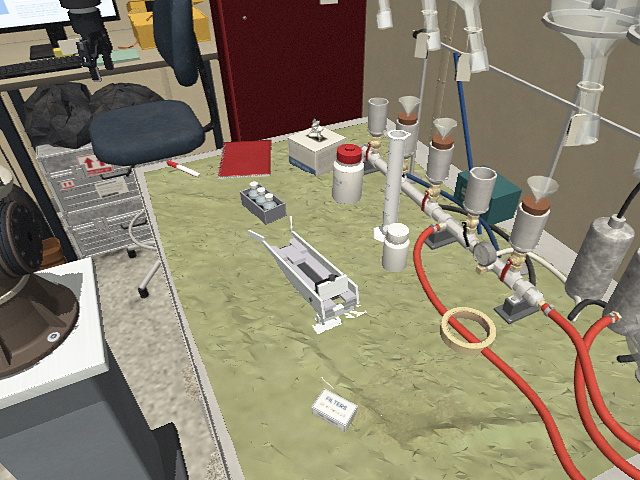

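The crate sits at about (249,200) in the scene view. The ramp foot is near (265,240) and the ramp runs up towards (335,310), roughly world -y. I'll go over it for a wrist view.

Run:
```python
from h import *
from scipy.spatial.transform import Rotation as Ro
p=optics.camera_params("wrist");s=monitor.state()
T=Ro.from_quat(s["tool_rot"]);c=-np.array(p["R"]).T@np.array(p["t"])
print(p["fx"],p["cx"],p["cy"],T.inv().apply(c-s["ee_pos"]),(np.array(p["R"])@T.as_matrix()).round(2),T.as_matrix().round(3))
```

```text
371.64829954431775 315.4088695572073 244.29667423583004 [ 0.06788717  0.00036308 -0.14215901] [[ 0.    1.   -0.  ]
 [-0.96 -0.   -0.27]
 [-0.27  0.    0.96]] [[ 0.901 -0.433 -0.   ]
 [-0.433 -0.901  0.   ]
 [-0.     0.    -1.   ]]
```

play_rows(
  targets=[
    [0.4,-0.28,0.2,0,0,-0.1],
    [0.8,-0.56,0.4,0,0,-0.25],
    [1,-0.84,0.5,0,0,-0.4],
    [1,-1,0.5,0,0,-0.55],
    [1,-1,0.5,0,0,-0.7],
    [1,-1,0.5,0,0,-0.85],
    [1,-1,0.5,0,0,-0.85],
  ],
)

```text
time: 1.58
ee_pos: [0.445, 0.4556, 0.3089]
tool_rot: [0.846, -0.534, 0.0, -0.002]
force: [-0.2, 0.1, -0.2]
gripper_width: 1.0
grip_force: 0.0
```

play_rows(
  targets=[
    [0.2,-0.28,0,0,0,-0.1],
    [0.5,-0.56,0,0,0,-0.25],
    [0.6,-0.84,0,0,0,-0.4],
    [0.6,-1,0,0,0,-0.55],
    [0.6,-1,0,0,0,-0.7],
    [0.6,-1,0,0,0,-0.7],
  ],
)

```text
time: 2.08
ee_pos: [0.533, 0.3057, 0.3065]
tool_rot: [-0.67, 0.743, -0.0, -0.0]
force: [-0.0, 0.0, -0.3]
gripper_width: 1.002
grip_force: 0.0
```

play_rows(
  targets=[
    [0.2,-0.28,0,0,0,0],
    [0.2,-0.56,0,0,0,0],
    [0.2,-0.84,0,0,0,0],
    [0.2,-1,0,0,0,0],
    [0.2,-1,0,0,0,0],
    [0.2,-1,0,0,0,0],
  ],
)

```text
time: 2.58
ee_pos: [0.5623, 0.1577, 0.3066]
tool_rot: [-0.673, 0.739, 0.0, 0.0]
force: [0.3, 0.6, -0.5]
gripper_width: 1.0
grip_force: 0.0
```

Run:
```python
from h import *
im=optics.snapshot("wrist");cv2.imwrite("pics/w1.png",im)
for n,z in dict(crate_tail=0,crate_nose=0,dock=0,lip_first=.019,lip_last=.025,buffer=.06).items():
    r=optics.spot_point(n,"wrist")
    if r: print(n,round(r[0]["score"],2),np.round(r[0]["centre"]),np.round(atz("wrist",r[0]["centre"],z),4))
r=optics.cut_out("crate","wrist")
if r:
    c=cv2.findContours(r[0]["pixels"].astype(np.uint8),0,2)[0];c=max(c,key=cv2.contourArea)
    print(cv2.minAreaRect(c))
```

```text
crate_tail 0.62 [332. 235.] [0.5459 0.2048 0.    ]
crate_nose 0.94 [300. 149.] [0.5741 0.0956 0.    ]
lip_first 0.85 [301.  17.] [ 0.5575 -0.0619  0.019 ]
lip_last 0.65 [319. 191.] [0.556  0.1451 0.025 ]Traceback (most recent call last):
  File "<stdin>", line 4, in <module>
ValueError: it knows: crate, crate_nose, crate_tail, dock, filter_carton, lip_first, lip_last, slope, white_bottle, wide_bottle
```

View pics/w1.png

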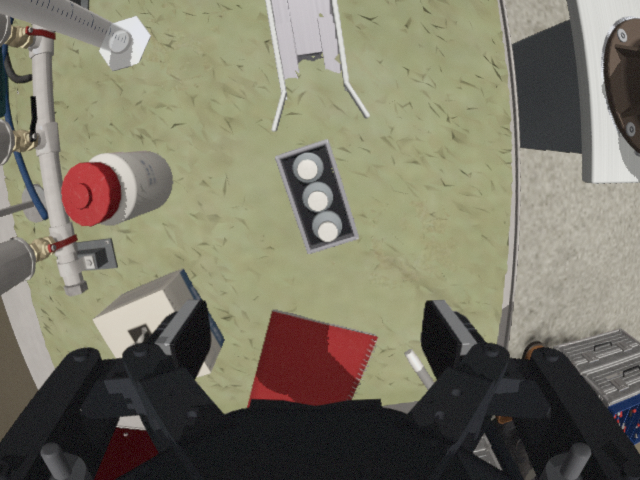

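The wrist view shows the crate's top corners at (277,157), (327,141), (357,238) and (309,251). The guide tips are at (275,130) and (367,117), and the guide knees at (283,92) and (347,86).

Run:
```python
from h import *
C=np.array([atz("wrist",p,.042) for p in[(277,157),(327,141),(357,238),(309,251)]])
print(C.round(4),C.mean(0),np.linalg.norm(np.roll(C,-1,0)-C,axis=1))
a=(C[0]+C[1]-C[2]-C[3]);print("crate dir",a[:2]/np.linalg.norm(a),np.arctan2(a[1],a[0]))
for p in[(275,130),(367,117),(283,92),(347,86)]: print(p,atz("wrist",p,.022).round(4))
for p in[(268,0),(335,0)]: print(p,atz("wrist",p,.03).round(4))
s=monitor.state();q=s["tool_rot"];print(s["ee_pos"],np.arctan2(2*q[0]*q[1],2*q[0]**2-1))
```

```text
[[0.5983 0.1015 0.042 ]
 [0.5427 0.0894 0.042 ]
 [0.5182 0.2003 0.042 ]
 [0.5738 0.2106 0.042 ]] [0.55823094 0.15043747 0.042     ] [0.05691746 0.11364981 0.05654602 0.11179955]
crate dir [ 0.217688   -0.97601841] -1.351351297348343
(275, 130) [0.5995 0.0708 0.022 ]
(367, 117) [0.4942 0.0651 0.022 ]
(283, 92) [0.5863 0.0279 0.022 ]
(347, 86) [0.5137 0.0275 0.022 ]
(268, 0) [ 0.5933 -0.085   0.03  ]
(335, 0) [ 0.5177 -0.0768  0.03  ]
[0.56215679 0.15966019 0.30599168] -1.6630081675995345
```

play_rows(
  targets=[
    [-0.01,-0.03,-0.25,0,0,0.13],
    [-0.02,-0.06,-0.5,0,0,0.26],
    [-0.02,-0.06,-0.75,0,0,0.4],
    [-0.02,-0.06,-1,0,0,0.4],
    [-0.02,-0.06,-1,0,0,0.4],
    [-0.02,-0.06,-1,0,0,0.4],
  ],
)

```text
time: 3.38
ee_pos: [0.5586, 0.1494, 0.1553]
tool_rot: [0.781, -0.625, -0.0, 0.002]
force: [0.2, 0.3, 0.5]
gripper_width: 1.001
grip_force: 0.0
```

play_rows(
  targets=[
    [0,0,-0.2,0,0,0],
    [0,0,-0.4,0,0,0],
    [0,0,-0.6,0,0,0],
    [0,0,-0.8,0,0,0],
    [0,0,-0.94,0,0,0],
    [0,0,-0.94,0,0,0],
    [0,0,-0.94,0,0,0],
  ],
)

```text
time: 3.97
ee_pos: [0.5607, 0.1504, 0.017]
tool_rot: [0.781, -0.625, 0.0, -0.0]
force: [1.1, 0.2, -0.0]
gripper_width: 1.0
grip_force: 0.0
```

play_rows(
  targets=[
    [0,0,0,0,0,0],
    [0,0,0,0,0,0],
    [0,0,0,0,0,0],
    [0,0,0,0,0,0],
    [0,0,0,0,0,0],
    [0,0,0,0,0,0],
    [0,0,0,0,0,0],
    [0,0,0,0,0,0],
  ],
  hand=0.6,
  newtons=20,
)

```text
time: 4.63
ee_pos: [0.5609, 0.1504, 0.018]
tool_rot: [0.781, -0.625, 0.001, -0.002]
force: [-2.3, 1.4, 7.8]
gripper_width: 0.721
grip_force: 22.9
```

play_rows(
  targets=[
    [-0.02,-0.03,0,0,0,-0.03],
    [-0.04,-0.06,0,0,0,-0.07],
    [-0.06,-0.09,0,0,0,-0.11],
    [-0.08,-0.12,0,0,0,-0.15],
    [-0.1,-0.16,0,0,0,-0.18],
    [-0.113,-0.19,0,0,0,-0.203],
    [-0.113,-0.19,0,0,0,-0.203],
    [-0.113,-0.19,0,0,0,-0.203],
  ],
)

```text
time: 5.3
ee_pos: [0.5446, 0.1217, 0.018]
tool_rot: [0.728, -0.686, 0.001, -0.003]
force: [1.8, 1.4, 8.1]
gripper_width: 0.726
grip_force: 23.7
```

Run:
```python
from h import *
s=monitor.state();q=s["tool_rot"];print(s["ee_pos"],s["force"],np.arctan2(2*q[0]*q[1],2*q[0]**2-1))
im=optics.snapshot("wrist");cv2.imwrite("pics/w2.png",im)
for n,z in dict(crate_nose=0,dock=0,lip_first=.019,lip_last=.025).items():
    r=optics.spot_point(n,"wrist")
    if r: print(n,round(r[0]["score"],2),np.round(r[0]["centre"]),np.round(atz("wrist",r[0]["centre"],z),4))
```

```text
[0.54460667 0.12174116 0.01796076] [1.84356344 1.39608872 8.10534739] -1.510857216360193
```

View pics/w2.png

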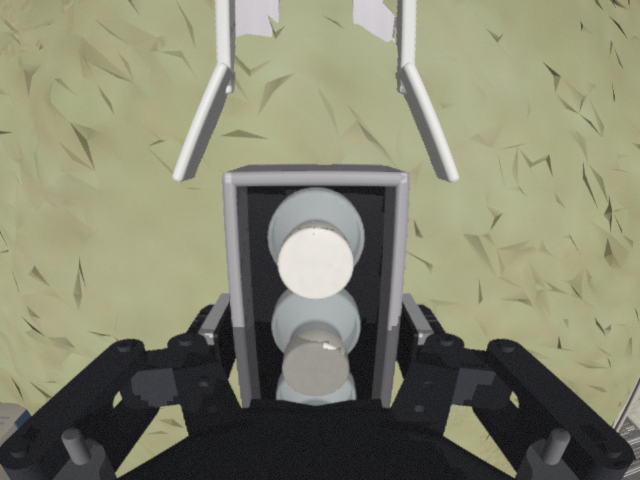

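The wrist view shows the crate square and centred in the mouth. Nose corners are at (227,175) and (406,175), guide tips at (182,178) and (455,178), and knees at (228,85) and (406,85).

Run:
```python
from h import *
P=lambda a,z:atz("wrist",a,z)
for a,b,z in[((227,175),(406,175),.042),((182,178),(455,178),.022),((231,88),(403,88),.022),((221,5),(411,5),.025)]:
    A,B=P(a,z),P(b,z);print(A.round(4),B.round(4),((A+B)/2).round(4),np.linalg.norm(A-B).round(4))
```

```text
[0.5764 0.0649 0.042 ] [0.5188 0.0613 0.042 ] [0.5476 0.0631 0.042 ] 0.0578
[0.5995 0.0684 0.022 ] [0.4938 0.0618 0.022 ] [0.5466 0.0651 0.022 ] 0.1059
[0.5812 0.0337 0.022 ] [0.5175 0.0298 0.022 ] [0.5493 0.0317 0.022 ] 0.0638
[0.587  0.0009 0.025 ] [ 0.5164 -0.0033  0.025 ] [ 0.5517 -0.0012  0.025 ] 0.0707
```

play_rows(
  targets=[
    [0,0,0,0,0,0],
    [0,0,0,0,0,0],
    [0,0,0,0,0,0],
    [0,0,0,0,0,0],
    [-0.01,0.15,0,0,0,0.01],
    [-0.02,0.3,0,0,0,0.01],
    [-0.03,0.45,0,0,0,0.01],
    [-0.04,0.6,0,0,0,0.01],
    [-0.04,0.6,0,0,0,0.01],
  ],
  hand=-1,
)

```text
time: 6.3
ee_pos: [0.5368, 0.2142, 0.0154]
tool_rot: [0.732, -0.682, 0.0, -0.001]
force: [0.4, -0.1, -0.2]
gripper_width: 1.004
grip_force: 0.0
```

play_rows(
  targets=[
    [0,0,0,0,0,0],
    [0,0,0,0,0,0],
    [0,0,0,0,0,0],
    [0,0,0,0,0,0],
    [0,0,0,0,0,0],
    [0,0,0,0,0,0],
  ],
  hand=0.4,
)

```text
time: 6.8
ee_pos: [0.5364, 0.2104, 0.0153]
tool_rot: [0.731, -0.683, -0.0, 0.0]
force: [0.1, 0.5, -0.4]
gripper_width: 0.299
grip_force: 0.0
```

Run:
```python
from h import *
s=monitor.state();q=s["tool_rot"];print(s["ee_pos"],s["force"],s["gripper_width"],np.arctan2(2*q[0]*q[1],2*q[0]**2-1))
im=optics.snapshot("wrist");cv2.imwrite("pics/w3.png",im)
```

```text
[0.53638875 0.21035239 0.01534804] [ 0.10223595  0.54315207 -0.41819297] 0.29930014254741416 -1.503381266434961
```

View pics/w3.png

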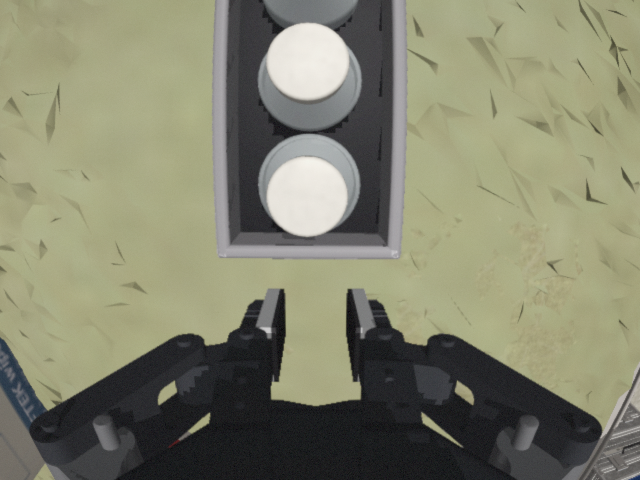

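The crate tail edge is at about row 258, columns 218–400, so its middle is at 309. The fingers are centred at about 317, roughly 2 mm off. I'll correct this while advancing.

play_rows(
  targets=[
    [0.013,-0.05,0.02,0,0,0],
    [0.017,-0.1,0.02,0,0,0],
    [0.02,-0.14,0.02,0,0,0],
    [0.023,-0.19,0.02,0,0,0],
    [0.027,-0.24,0.02,0,0,0],
    [0.03,-0.29,0.02,0,0,0],
    [0.034,-0.34,0.02,0,0,0],
    [0.037,-0.38,0.02,0,0,0],
    [0.04,-0.43,0.02,0,0,0],
    [0.043,-0.48,0.02,0,0,0],
  ],
)

```text
time: 7.68
ee_pos: [0.5429, 0.1383, 0.0183]
tool_rot: [0.731, -0.683, 0.0, -0.0]
force: [-0.7, 2.5, 1.7]
gripper_width: 0.298
grip_force: 1.3
```

play_rows(
  targets=[
    [0.003,-0.05,0,0,0,0],
    [0.006,-0.1,0,0,0,0],
    [0.01,-0.15,0,0,0,0],
    [0.013,-0.2,0,0,0,0],
    [0.016,-0.25,0,0,0,0],
    [0.02,-0.3,0,0,0,0],
    [0.023,-0.35,0,0,0,0],
    [0.023,-0.35,0,0,0,0],
  ],
)

```text
time: 8.35
ee_pos: [0.5457, 0.0847, 0.0181]
tool_rot: [0.73, -0.683, -0.0, 0.001]
force: [-0.3, -1.0, -0.3]
gripper_width: 0.296
grip_force: 0.0
```

Run:
```python
from h import *
s=monitor.state();q=s["tool_rot"];print(s["ee_pos"],s["force"],s["gripper_width"],np.arctan2(2*q[0]*q[1],2*q[0]**2-1))
im=optics.snapshot("wrist");cv2.imwrite("pics/w4.png",im)
```

```text
[0.54570571 0.08471548 0.01805727] [-0.25495871 -0.95165808 -0.32352826] 0.2961683933312556 -1.5037380085446437
```

View pics/w4.png

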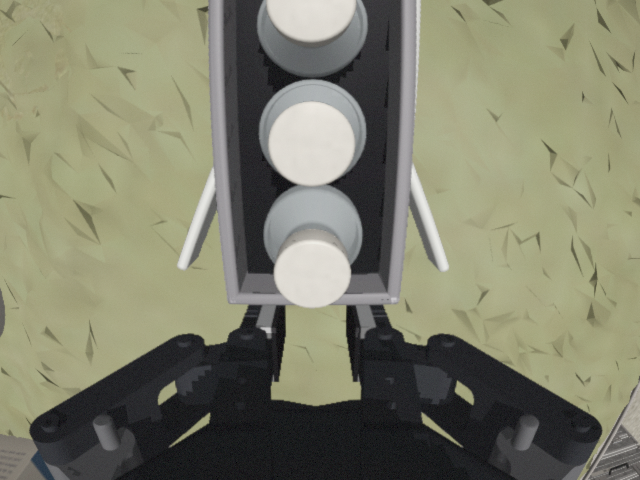

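play_rows(
  targets=[
    [0.003,-0.04,0,-0.03,0,0],
    [0.005,-0.08,0,-0.07,0,0],
    [0.008,-0.12,0,-0.1,-0.01,0],
    [0.011,-0.16,0,-0.13,-0.01,0],
    [0.014,-0.2,0,-0.17,-0.01,0],
    [0.016,-0.24,0,-0.2,-0.015,0],
    [0.019,-0.28,0,-0.23,-0.017,0],
    [0.021,-0.32,0,-0.266,-0.018,0],
    [0.021,-0.32,0,-0.266,-0.018,0],
  ],
)

```text
time: 9.15
ee_pos: [0.549, 0.0381, 0.018]
tool_rot: [0.727, -0.678, 0.077, 0.072]
force: [-0.4, -0.1, 0.3]
gripper_width: 0.294
grip_force: 0.0
```

```bash
cat >> h.py <<'E'
from scipy.spatial.transform import Rotation as Ro
U=np.array([.064,-.998,0]);F=np.array([.5495,.022,0]);c,s_=np.cos(.209),np.sin(.209)
SX=U*c+np.array([0,0,s_]);SZ=-U*s_+np.array([0,0,c])
def st():
    s=monitor.state();d=np.array(s["ee_pos"])-F;f=np.array(s["force"])
    print("t",s["time"],"pos",np.round(s["ee_pos"],4),"s,h,lat",(1e3*np.array([d@SX,d@SZ,d@np.cross(SZ,SX)])).round(1),"f s,n",(f@SX).round(2),(f@SZ).round(2),"toolx",Ro.from_quat(s["tool_rot"]).as_matrix()[:,0].round(3),SX.round(3))
E
python3 -c "from h import *;st()"
```

```text
t 9.15 pos [0.549  0.0381 0.018 ] s,h,lat [-12.   21.    0.5] f s,n 0.15 0.23 toolx [ 0.068 -0.975  0.21 ] [ 0.063 -0.976  0.207]
```

play_rows(
  targets=[
    [0.003,-0.046,0.01,0,0,0],
    [0.006,-0.091,0.019,0,0,0],
    [0.009,-0.137,0.029,0,0,0],
    [0.012,-0.182,0.039,0,0,0],
    [0.015,-0.228,0.048,0,0,0],
    [0.017,-0.273,0.058,0,0,0],
    [0.02,-0.319,0.068,0,0,0],
    [0.023,-0.364,0.077,0,0,0],
    [0.026,-0.41,0.087,0,0,0],
    [0.029,-0.455,0.097,0,0,0],
  ],
)

```text
time: 9.98
ee_pos: [0.554, -0.0305, 0.0332]
tool_rot: [0.727, -0.679, 0.076, 0.071]
force: [-0.6, 1.1, -0.5]
gripper_width: 0.301
grip_force: 0.7
```

Run:
```python
from h import *
st()
im=optics.snapshot("wrist");cv2.imwrite("pics/w5.png",im)
im=optics.snapshot("scene");cv2.imwrite("pics/s5.png",im);v=cv2.resize(im[200:340,220:380],None,fx=5,fy=4.2,interpolation=2)
cv2.imwrite("pics/s5c.png",cv2.resize(im[210:330,230:370],(700,600),interpolation=2))
```

```text
t 9.9833 pos [ 0.554  -0.0305  0.0332] s,h,lat [58.4 21.5  1.1] f s,n -1.24 -0.29 toolx [ 0.067 -0.976  0.208] [ 0.063 -0.976  0.207]
```

View pics/w5.png

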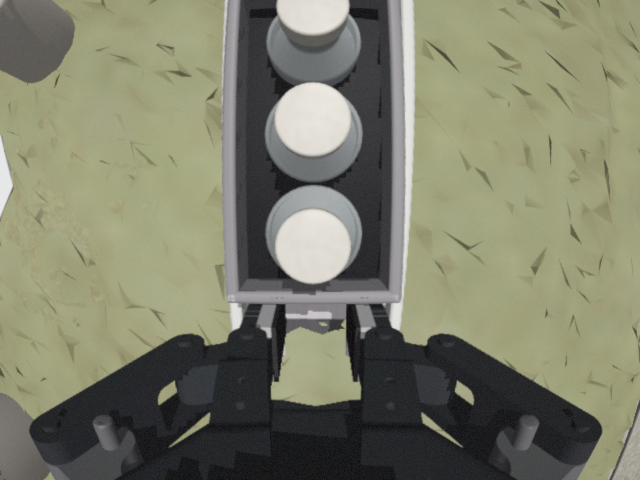

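The crate is on the ramp between the rails, with its tail edge at row 298 against both fingers. I'll go on in small steps and feel for the lip and the buffer.

play_rows(
  targets=[
    [0.002,-0.026,0.005,0,0,0],
    [0.003,-0.052,0.011,0,0,0],
    [0.005,-0.078,0.016,0,0,0],
    [0.007,-0.104,0.022,0,0,0],
  ],
)

```text
time: 10.42
ee_pos: [0.5547, -0.0457, 0.036]
tool_rot: [0.727, -0.679, 0.076, 0.072]
force: [-0.5, 1.7, -1.5]
gripper_width: 0.304
grip_force: 0.9
```

play_rows(
  targets=[
    [0.001,-0.013,0.003,0,0,0],
    [0.002,-0.026,0.0055,0,0,0],
  ],
)

```text
time: 10.58
ee_pos: [0.5551, -0.0496, 0.037]
tool_rot: [0.727, -0.679, 0.076, 0.071]
force: [-1.0, 2.2, -0.7]
gripper_width: 0.301
grip_force: 0.9
```

```bash
python3 -c "from h import *;st()"
```

```text
t 10.5833 pos [ 0.5551 -0.0496  0.037 ] s,h,lat [77.9 21.3  1. ] f s,n -2.33 -0.27 toolx [ 0.067 -0.976  0.208] [ 0.063 -0.976  0.207]
```

play_rows(
  targets=[
    [0.001,-0.013,0.003,0,0,0],
    [0.002,-0.026,0.0055,0,0,0],
  ],
)

```text
time: 10.75
ee_pos: [0.5554, -0.0534, 0.0378]
tool_rot: [0.727, -0.679, 0.076, 0.071]
force: [0.5, 0.3, -1.1]
gripper_width: 0.3
grip_force: 0.9
```

```bash
python3 -c "from h import *;st()"
```

```text
t 10.75 pos [ 0.5554 -0.0534  0.0378] s,h,lat [81.8 21.3  1. ] f s,n -0.5 -1.06 toolx [ 0.067 -0.976  0.208] [ 0.063 -0.976  0.207]
```

play_rows(
  targets=[
    [0.001,-0.013,0.003,0,0,0],
    [0.001,-0.02,0.0042,0,0,0],
  ],
)

```text
time: 10.92
ee_pos: [0.5555, -0.0564, 0.0385]
tool_rot: [0.727, -0.679, 0.076, 0.071]
force: [-0.2, 1.2, -0.8]
gripper_width: 0.298
grip_force: 0.9
```

```bash
python3 -c "from h import *;st()"
```

```text
t 10.9167 pos [ 0.5555 -0.0564  0.0385] s,h,lat [84.9 21.3  1. ] f s,n -1.35 -0.55 toolx [ 0.067 -0.976  0.208] [ 0.063 -0.976  0.207]
```

play_rows(
  targets=[
    [0.001,-0.013,0.003,0,0,0],
    [0.001,-0.02,0.0042,0,0,0],
  ],
)

```text
time: 11.08
ee_pos: [0.5557, -0.0594, 0.0391]
tool_rot: [0.727, -0.679, 0.076, 0.071]
force: [0.3, 2.1, -1.2]
gripper_width: 0.3
grip_force: 0.9
```

Run:
```python
from h import *
st()
im=optics.snapshot("side");cv2.imwrite("pics/s6.png",cv2.resize(im[210:330,250:380],(780,600),interpolation=2))
```

```text
t 11.0833 pos [ 0.5557 -0.0594  0.0391] s,h,lat [87.9 21.3  1. ] f s,n -2.32 -0.69 toolx [ 0.067 -0.976  0.208] [ 0.063 -0.976  0.207]
```

View pics/s6.png

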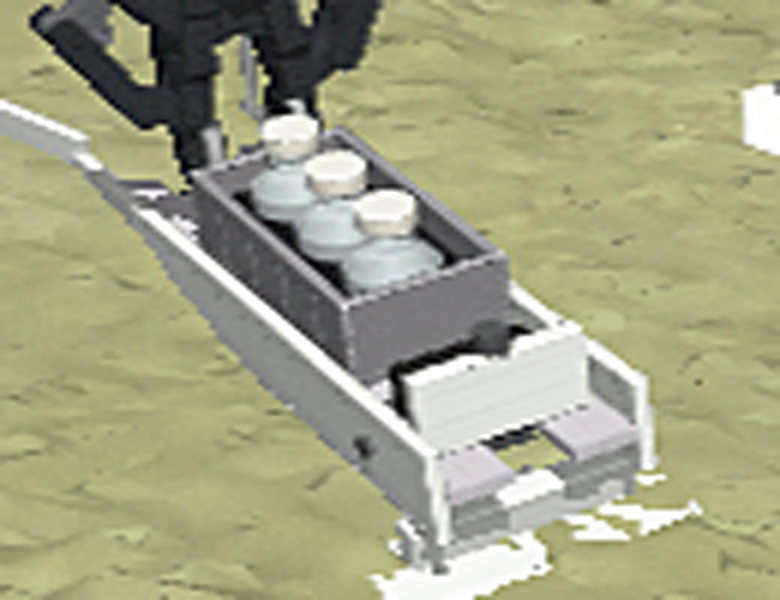

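The crate is square in the channel. Its nose corner, about (357,375) in the crop, is still roughly 10–15 mm short of the buffer at about (395,375). Continuing.

play_rows(
  targets=[
    [0.001,-0.013,0.003,0,0,0],
    [0.001,-0.02,0.0042,0,0,0],
  ],
)

```text
time: 11.3
ee_pos: [0.5558, -0.0623, 0.0397]
tool_rot: [0.727, -0.679, 0.076, 0.071]
force: [-0.8, 1.6, -1.3]
gripper_width: 0.303
grip_force: 0.9
```

play_rows(
  targets=[
    [0.001,-0.013,0.003,0,0,0],
    [0.001,-0.02,0.0042,0,0,0],
  ],
)

```text
time: 11.47
ee_pos: [0.5559, -0.0654, 0.0403]
tool_rot: [0.727, -0.679, 0.076, 0.071]
force: [-0.2, 0.5, -1.8]
gripper_width: 0.299
grip_force: 0.9
```

play_rows(
  targets=[
    [0.001,-0.013,0.003,0,0,0],
    [0.001,-0.02,0.0042,0,0,0],
  ],
)

```text
time: 11.63
ee_pos: [0.5561, -0.0684, 0.041]
tool_rot: [0.727, -0.679, 0.076, 0.071]
force: [-0.4, 0.8, -0.3]
gripper_width: 0.304
grip_force: 0.9
```

Run:
```python
from h import *
st()
s=optics.snapshot("side");w=optics.snapshot("wrist")
a=cv2.resize(s[210:310,270:370],(500,500),interpolation=2);b=w[200:400,220:420]
b=cv2.resize(b,(300,300),interpolation=2);o=np.zeros((500,800,3),np.uint8);o[:,:500]=a;o[:300,500:]=b
cv2.imwrite("pics/s7.png",o)
```

```text
t 11.6333 pos [ 0.5561 -0.0684  0.041 ] s,h,lat [97.2 21.3  0.8] f s,n -0.87 -0.16 toolx [ 0.067 -0.976  0.208] [ 0.063 -0.976  0.207]
```

View pics/s7.png

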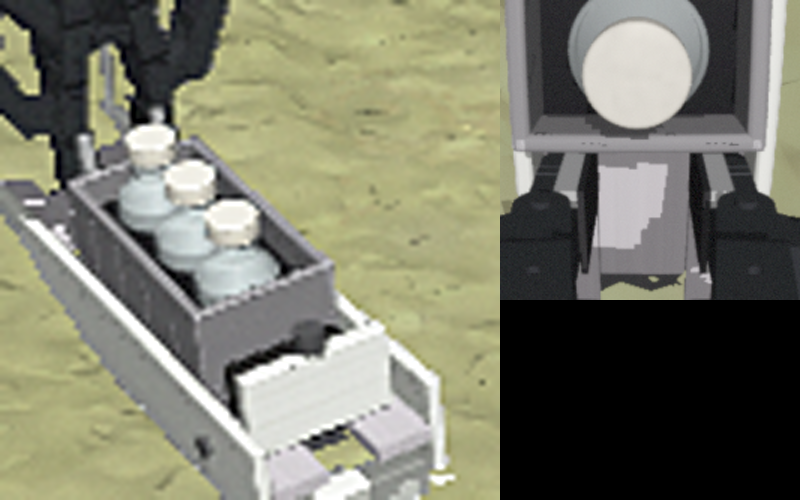

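The nose is now only a few mm from the buffer: crate corner about (208,390), buffer about (228,385) in the crop. The tail has not dropped yet. I'll use 2 mm steps.

play_rows(
  targets=[
    [0.0005,-0.007,0.0015,0,0,0],
    [0.001,-0.013,0.0028,0,0,0],
  ],
)

```text
time: 11.9
ee_pos: [0.5562, -0.0702, 0.0414]
tool_rot: [0.727, -0.679, 0.076, 0.071]
force: [-0.1, 1.4, -0.7]
gripper_width: 0.297
grip_force: 0.9
```

play_rows(
  targets=[
    [0.0005,-0.007,0.0015,0,0,0],
    [0.001,-0.013,0.0028,0,0,0],
  ],
)

```text
time: 12.07
ee_pos: [0.5564, -0.0722, 0.0418]
tool_rot: [0.727, -0.679, 0.076, 0.071]
force: [-0.5, 1.1, -1.3]
gripper_width: 0.301
grip_force: 0.9
```

play_rows(
  targets=[
    [0.0005,-0.007,0.0015,0,0,0],
    [0.001,-0.013,0.0028,0,0,0],
  ],
)

```text
time: 12.23
ee_pos: [0.5565, -0.0742, 0.0422]
tool_rot: [0.727, -0.679, 0.076, 0.071]
force: [-0.9, 1.2, -1.6]
gripper_width: 0.301
grip_force: 0.9
```

play_rows(
  targets=[
    [0.0005,-0.007,0.0015,0,0,0],
    [0.001,-0.013,0.0028,0,0,0],
  ],
)

```text
time: 12.4
ee_pos: [0.5567, -0.0761, 0.0426]
tool_rot: [0.727, -0.679, 0.076, 0.071]
force: [-0.2, 1.6, -1.9]
gripper_width: 0.297
grip_force: 0.9
```

play_rows(
  targets=[
    [0.0005,-0.007,0.0015,0,0,0],
    [0.001,-0.013,0.0028,0,0,0],
  ],
)

```text
time: 12.57
ee_pos: [0.5569, -0.0781, 0.0431]
tool_rot: [0.727, -0.679, 0.076, 0.071]
force: [-0.7, 2.2, -0.8]
gripper_width: 0.3
grip_force: 1.0
```

play_rows(
  targets=[
    [0.0005,-0.007,0.0015,0,0,0],
    [0.001,-0.013,0.0028,0,0,0],
  ],
)

```text
time: 12.73
ee_pos: [0.5574, -0.0796, 0.0435]
tool_rot: [0.727, -0.679, 0.076, 0.071]
force: [-0.5, 5.9, -2.3]
gripper_width: 0.298
grip_force: 2.9
```

Run:
```python
from h import *
st()
s=optics.snapshot("side");w=optics.snapshot("wrist")
a=cv2.resize(s[210:310,270:370],(500,500),interpolation=2);b=w[200:400,220:420]
b=cv2.resize(b,(300,300),interpolation=2);o=np.zeros((500,800,3),np.uint8);o[:,:500]=a;o[:300,500:]=b
cv2.imwrite("pics/s8.png",o)
```

```text
t 12.7333 pos [ 0.5574 -0.0796  0.0435] s,h,lat [108.7  21.4   1.4] f s,n -6.23 -0.98 toolx [ 0.067 -0.976  0.207] [ 0.063 -0.976  0.207]
```

View pics/s8.png

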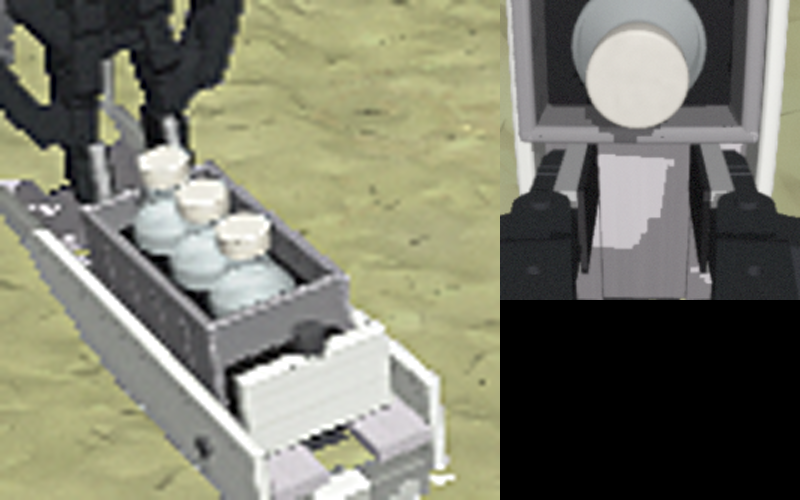

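The force rose to about 6 N, so the nose is on the buffer. The tail edge looks lower and narrower in the wrist view (row 135, width 240 px against 255 before), so it seems to have dropped. I'll back off 15 mm to be sure, then press again.

play_rows(
  targets=[
    [-0.003,0.05,-0.01,0,0,0],
    [-0.006,0.098,-0.021,0,0,0],
    [-0.006,0.098,-0.021,0,0,0],
    [-0.006,0.098,-0.021,0,0,0],
    [-0.006,0.098,-0.021,0,0,0],
  ],
)

```text
time: 13.25
ee_pos: [0.556, -0.0651, 0.0403]
tool_rot: [0.727, -0.679, 0.076, 0.072]
force: [0.4, -0.5, 0.1]
gripper_width: 0.301
grip_force: 0.0
```

Run:
```python
from h import *
st()
s=optics.snapshot("side");w=optics.snapshot("wrist")
a=cv2.resize(s[210:310,270:370],(500,500),interpolation=2);b=w[200:400,220:420]
b=cv2.resize(b,(300,300),interpolation=2);o=np.zeros((500,800,3),np.uint8);o[:,:500]=a;o[:300,500:]=b
cv2.imwrite("pics/s9.png",o)
```

```text
t 13.25 pos [ 0.556  -0.0651  0.0403] s,h,lat [93.8 21.3  0.9] f s,n 0.51 0.04 toolx [ 0.067 -0.976  0.208] [ 0.063 -0.976  0.207]
```

View pics/s9.png

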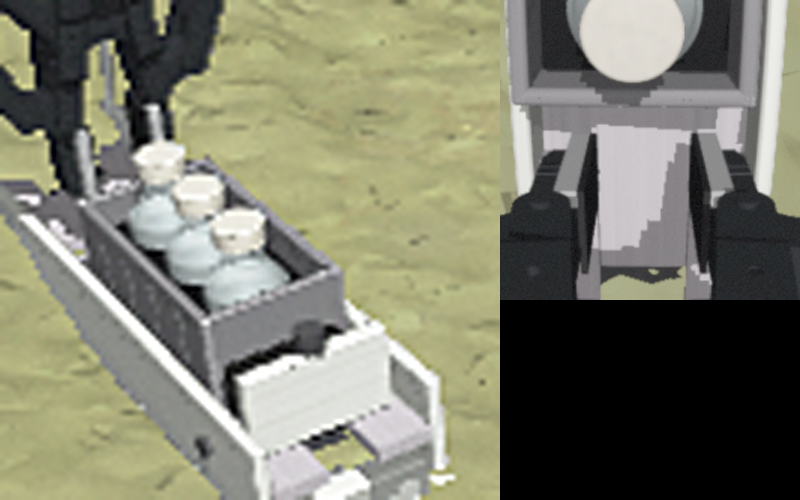

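The crate stays put, apart from a slight slide back off the spring. I'll check the rim height by calculation, from the edge widths in these last views.

Run:
```python
from h import *
from scipy.optimize import brentq
p=np.array(monitor.state()["ee_pos"])
def pt(px,h,ds):
    c,d=ray("wrist",px);c=c+SX*ds-F; k=(h-c@SZ)/(d@SZ);return c+k*d
A=lambda y,a,b:((220+(a-500)/1.5,200+y/1.5),(220+(b-500)/1.5,200+y/1.5))
f=lambda q,h,ds:np.linalg.norm(pt(q[0],h,ds)-pt(q[1],h,ds))
q7=A(148,515,765);q8=A(138,521,758);q9=A(102,513,757)
W=f(q7,.042,.0034);print("W",W)
for q,ds in((q8,.0149),(q9,0)):
    h=brentq(lambda h:f(q,h,ds)-W,0,.08);print("rim h",h,"tail s",[(pt(x,h,ds)@SX).round(4) for x in q])
print("s7 tail",pt(q7[0],.042,.0034)@SX)
```

```text
W 0.06034274672573196
rim h 0.0342056455509133 tail s [np.float64(0.1222), np.float64(0.1225)]
rim h 0.03513812875673757 tail s [np.float64(0.1173), np.float64(0.1176)]
s7 tail 0.1113202490184738
```

The rim is at 34–35 mm over the face instead of 42 mm, so the tail is down behind the lip. Now I'll lower the fingers 4 mm and press gently.

play_rows(
  targets=[
    [0,-0.006,-0.026,0,0,0],
    [0.002,-0.03,-0.021,0,0,0],
    [0.004,-0.058,-0.015,0,0,0],
    [0.005,-0.084,-0.009,0,0,0],
    [0.005,-0.084,-0.009,0,0,0],
  ],
)

```text
time: 13.77
ee_pos: [0.5568, -0.0787, 0.0391]
tool_rot: [0.727, -0.679, 0.076, 0.071]
force: [0.4, 0.0, -0.3]
gripper_width: 0.297
grip_force: 0.0
```

play_rows(
  targets=[
    [0.0005,-0.007,0.0015,0,0,0],
    [0.001,-0.013,0.0028,0,0,0],
    [0.001,-0.013,0.0028,0,0,0],
  ],
)

```text
time: 14.02
ee_pos: [0.5571, -0.0796, 0.0394]
tool_rot: [0.727, -0.679, 0.076, 0.071]
force: [0.1, 2.9, -0.8]
gripper_width: 0.298
grip_force: 1.3
```

```bash
python3 -c "from h import *;st()"
```

```text
t 14.0167 pos [ 0.5571 -0.0796  0.0394] s,h,lat [107.9  17.4   1.1] f s,n -2.97 -0.15 toolx [ 0.066 -0.976  0.207] [ 0.063 -0.976  0.207]
```

play_rows(
  targets=[
    [0.0005,-0.007,0.0015,0,0,0],
    [0.001,-0.013,0.0028,0,0,0],
    [0.001,-0.013,0.0028,0,0,0],
  ],
)

```text
time: 14.27
ee_pos: [0.5572, -0.0812, 0.0397]
tool_rot: [0.727, -0.679, 0.076, 0.071]
force: [-1.6, 5.7, -0.9]
gripper_width: 0.299
grip_force: 2.8
```

```bash
python3 -c "from h import *;st()"
```

```text
t 14.2667 pos [ 0.5572 -0.0812  0.0397] s,h,lat [109.4  17.4   1.1] f s,n -5.87 0.37 toolx [ 0.067 -0.976  0.207] [ 0.063 -0.976  0.207]
```

play_rows(
  targets=[
    [0.0005,-0.007,0.0015,0,0,0],
    [0.001,-0.013,0.0028,0,0,0],
    [0.001,-0.013,0.0028,0,0,0],
  ],
)

```text
time: 14.52
ee_pos: [0.5573, -0.0828, 0.04]
tool_rot: [0.727, -0.679, 0.076, 0.071]
force: [-3.2, 8.2, -0.0]
gripper_width: 0.298
grip_force: 4.2
```

```bash
python3 -c "from h import *;st()"
```

```text
t 14.5167 pos [ 0.5573 -0.0828  0.04  ] s,h,lat [111.1  17.4   1.1] f s,n -8.25 1.73 toolx [ 0.067 -0.976  0.207] [ 0.063 -0.976  0.207]
```

play_rows(
  targets=[
    [0.0005,-0.007,0.0015,0,0,0],
    [0.001,-0.013,0.0028,0,0,0],
    [0.001,-0.013,0.0028,0,0,0],
  ],
)

```text
time: 14.77
ee_pos: [0.5575, -0.0844, 0.0404]
tool_rot: [0.727, -0.679, 0.076, 0.071]
force: [-5.0, 10.3, -0.0]
gripper_width: 0.301
grip_force: 5.5
```

```bash
python3 -c "from h import *;st()"
```

```text
t 14.7667 pos [ 0.5575 -0.0844  0.0404] s,h,lat [112.8  17.4   1.1] f s,n -10.39 2.2 toolx [ 0.067 -0.976  0.206] [ 0.063 -0.976  0.207]
```

play_rows(
  targets=[
    [0.0003,-0.004,0.0008,0,0,0],
    [0.0003,-0.004,0.0008,0,0,0],
    [0.0003,-0.004,0.0008,0,0,0],
  ],
)

```text
time: 15.02
ee_pos: [0.5575, -0.0848, 0.0405]
tool_rot: [0.727, -0.679, 0.076, 0.071]
force: [-5.4, 12.0, -0.5]
gripper_width: 0.301
grip_force: 6.2
```

```bash
python3 -c "from h import *;st()"
```

```text
t 15.0167 pos [ 0.5575 -0.0848  0.0405] s,h,lat [113.2  17.4   1.1] f s,n -12.2 2.12 toolx [ 0.067 -0.976  0.206] [ 0.063 -0.976  0.207]
```

play_rows(
  targets=[
    [-0.001,0.01,-0.002,0,0,0],
    [-0.0015,0.02,-0.004,0,0,0],
    [-0.002,0.03,-0.006,0,0,0],
    [-0.0025,0.04,-0.0085,0,0,0],
    [-0.003,0.05,-0.01,0,0,0],
    [-0.006,0.1,-0.021,0,0,0],
    [-0.01,0.16,-0.03,0,0,0],
    [-0.013,0.2,-0.04,0,0,0],
    [-0.013,0.2,-0.04,0,0,0],
  ],
)

```text
time: 15.77
ee_pos: [0.5557, -0.0551, 0.0346]
tool_rot: [0.727, -0.678, 0.076, 0.071]
force: [-0.1, 0.4, -0.9]
gripper_width: 0.3
grip_force: 0.0
```

Run:
```python
from h import *
st()
w=optics.snapshot("wrist");cv2.imwrite("pics/w10.png",w)
for n in("crate","crate_tail","lip_last"):
    r=optics.spot_point(n,"wrist");print(n,r and (r[0]["score"],r[0]["centre"]))
r=optics.cut_out("crate","wrist")
if r:
    m=r[0]["pixels"]
    for y in range(150,330,6):
        x=np.flatnonzero(m[y])
        if len(x): print(y,x[0],x[-1],end="; ")
```

```text
t 15.7667 pos [ 0.5557 -0.0551  0.0346] s,h,lat [82.8 17.8  1.2] f s,n -0.58 -0.83 toolx [ 0.068 -0.976  0.208] [ 0.063 -0.976  0.207]
crate (0.91, [312.4, 84.1])
crate_tail (0.71, [310.1, 211.9])
lip_last []
150 221 399; 156 222 399; 162 222 399; 168 221 398; 174 222 398; 180 222 397; 186 222 397; 192 223 398; 198 222 397; 204 222 397; 210 223 397; 216 223 396; 222 223 396; 228 224 395; 234 262 393;
```

Run:
```python
from h import *
def pt(px,h):
    c,d=ray("wrist",px);c=c-F;return c+(h-c@SZ)/(d@SZ)*d
for h in(.042,.034):
    a,b=pt((224,232),h),pt((395,231),h);print(h,np.linalg.norm(a-b),a@SX,b@SX)
    for y in (150,): a,b=pt((221,y),h),pt((399,y),h);print(" nearer nose",np.linalg.norm(a-b),a@SX)
```

```text
0.042 0.0567339725283934 0.12362879724180505 0.12420402370307128
 nearer nose 0.0568951290389106 0.15071346673832145
0.034 0.060586134306293844 0.121705010274797 0.1223192938527955
 nearer nose 0.060758233130955595 0.15062869304593174
```

play_rows(
  targets=[
    [0,0.1,0.2,0,0,0],
    [0,0.2,0.4,0,0,0],
    [0,0.3,0.6,0,0,0],
    [0,0.3,0.6,0,0,0],
    [0,0.3,0.6,0,0,0],
  ],
)

```text
time: 16.43
ee_pos: [0.5569, -0.0102, 0.1267]
tool_rot: [0.727, -0.679, 0.077, 0.069]
force: [0.6, 0.0, -0.8]
gripper_width: 0.297
grip_force: 0.0
```

```bash
python3 -c "from cell import sign_off;print(sign_off())"
```

```text
the job is handed in; nothing more can be done
None
```

I slid the crate to the foot without lifting it and pushed it up the ramp until its tail dropped behind the lip. I then pressed the buffer about 5 mm (estimated from a 12 N peak) and backed the arm clear; the crate measures flat, and I handed in at 16 s with no verdict returned. The moves stayed clear of the bottles and carton (no final check made). I viewed 11 pictures, one over the limit of 10.

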